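Load the charged cell into the kiln logger's sprung battery bay

TASK

Load the green charged cell into the open battery bay of the white kiln logger: take it from the black charger, press its flat end against the sprung steel plate until the brass stud at its other end clears the retaining lip, lower it into the trough and let the spring push the stud fully home under the lip. Leave the grey cell where it lies in the charger.

Things in the scene. Friction and masses are not known exactly. Their poses are not given: they have to be found in the camera images.
- cell_green: Green battery cell, 34 mm thick and 58 mm long, black band near its brass stud (12 mm thick, 10 mm long); other end flat. In one of two grooves of a black charger (edges 13 mm, base 20 mm below its axis). Origin: middle of the 58 mm cylinder, on its axis; x along the axis to the stud (tip x=+39 mm, flat end x=-29 mm), any roll about x. 0.12 kg.
- cell_grey: Grey spent cell of the same shape, origin and axes, in the charger's other groove, parallel to the green one, axes 90 mm apart.
- logger: White kiln logger, fixed, on its back: slab 165x74x12 mm, open battery bay on top. Origin at its underside on the worktop, below the seated cell's middle; z up, x along the bay from spring to lip. A V trough (x -19 to +25, y +-12 mm, edges 19 mm high) carries the cell. Seated: cell origin at x=0, y=0, z=31.6 mm, cell x along logger x. Spring housing behind the plate: x -56 to -84, 50 mm high.
- bay_lip (a point): On the logger: middle of the retaining lip's front edge at its top, logger x=+34, y=0, z=43.6 mm. The lip is 34 mm wide and 4 mm thick, on a black post as high; the stop face for the stud's tip lies under it at logger x=+39 mm. The stud goes under the lip, the green cylinder stays in front of it.
- spring_plate (a joint): Travel of the upright sprung plate to logger -x, in m: 0 free (face at logger x=-25 mm), 0.024 stop; about 0.004 with a cell seated; the stud clears the lip from 0.009 on (0.016 is good). Force 1.8 N plus 0.35 N a mm. The plate is 28 mm wide, z 18 to 62.6 mm: a level cell with its underside above the lip (cell origin z 61 to 70 mm) still meets it.
Not all that is in view belongs to the job. Of the things shaped like the cell_green, the green one is meant.

How it is judged:
By the outcome, as a careful person would: the job done as asked, in the order asked, and still so for the second after the job is handed in, with the robot touching nothing.
It also fails if it takes over 38 s, if anything falls off the work surface, if the arm or the gripper's body presses on something with over 40 N, if the wrist force passes 120 N, or if a joint passes its speed limit or range.

ROBOT

A 6-joint arm with a two-finger parallel gripper is mounted at the origin on a cart in front of the work surface, level with it; the furniture and walls round the work are solid. World frame = base frame: x ahead of the robot, y to its left, z up, the work surface at z = 0. Lengths are in m, angles in rad, forces in N, time in s.
With the tool pointing down it reaches from about 0.375 to 0.975 m from the base axis. Payload 3.8 kg.
Tool frame: the origin (TCP) lies midway between the tips of the shut fingers; the grasp point (between the pads) lies 19 mm behind it; z points along the fingers, y is the line along which they close (so a half turn about z gives the same grasp; the last joint's range is limited). The gripper opens to 85 mm and grips with 20 to 120 N. Pads are 22 mm wide; open, the fingers measure 114 mm over their backs; the gripper's body (76 mm by 85 mm) begins 54 mm behind the grasp point. The pads swing forward as they close: fully open they stand 13 mm farther back than shut.
Start: joints at [-1.309, 0.264, 1.604, -0, 1.274, -0.037], TCP at [0.199, -0.645, 0.231] pointing down, gripper open.
Joint ranges: [-2.63, 2.63], [-0.94, 2.18], [0.31, 2.57], [-1.31, 4.45], [0, 2.66], [-2.55, 2.55]. Speed limits (rad/s): [2.57, 2.57, 3.14, 3.14, 3.14, 3.14].

INTERFACE

Orientations are given as a rotation vector (axis times angle).
In Python, from workcell import bot gives the robot as it stands.
- The arm moves only by the tool step_arm, never from a script. Its argument "motion" is a list of rows, each a list of 5 numbers: the finger opening in cm, from 0 to 8.54, then the shift along the tool's x, y, z in cm, then the turn about the tool's z in degrees. In form: [[claw, dx, dy, dz, twist], ...]. A call has 1 to 20 rows; each row is the pose to reach, as a shift and turn from the pose commanded when the call began, along the tool's axes at that moment; what a row does not reach only later rows make up. A row lasts 1/10 s, in which the tool goes at most 50 mm and 8.59 degrees, less where a joint would pass 70% of its speed; a pose out of reach is approached as far as the arm can. A call with a gripper value outside its range is refused whole. The fingers move at their own pace and stop on an object; "force" is the grip in N (left out, the last holds). Time passes only in rows, so rows that repeat a pose let the fingers close. It gives the time, the measured TCP pose, the force, the opening and the grip force at its end, in the units of the state.
- bot.read_state(): the state, without advancing time (a new reading comes with each control period).
- bot.read_camera(name): name is "scene" or "side" or "wrist"; returns (picture, depth): 400x640x3 uint8, red, green, blue; 400x640 float32, m along the optical axis (not along the pixel's ray), 0 where there is no reading.
- bot.calibration(name): a dict with "mtx" (3x3 intrinsics, pixels), "origin" and "orientation" of the camera in the world; the wrist camera has in their place "T_tool_cam" (4x4, takes a point from camera to tool coordinates, whose origin is the TCP and whose axes are the flange's). Camera axes: x right, y up, looking along -z (the intrinsics and any distortion apply to the point x, -y, -z); pixel columns grow to the right and rows downward; lengths in m; the calibration is good to about 2 mm. A picture is of the moment at which its call begins: read the wrist's pose just before it. calibration takes no time and is no camera call.
- bot.finish_job(): hands the job in; it is judged then, once.
The state is a dict: "time": time; "q": joint angles; "joint_vel": joint speeds; "joint_torque": joint torques, N m; "tool_pos": TCP position; "tcp_rot": TCP orientation; "wrist_force": force on the tool from outside, world axes, zero at the start; "torque": the same for the moment, N m; "width": opening from 0.0 (shut) to 1.0 (fully open); "grip_force": force on a finger pad.
Only numpy, scipy, OpenCV 4.12 (cv2) and the standard library are available. Lean on these libraries where they do the work, as an engineer would, in place of code of your own. Each camera call takes 0.05 s, during which the arm holds its last target. There are 200 camera calls.

## Working session

There is one attempt and no reset: what is moved stays moved. The work goes in short steps, Python scripts to look and compute and a tool call to move; the robot and the scene stay as the last step left them, time stands still between calls to the robot, and variables do not carry over. Pictures are saved under pics/ and viewed, at most 10 in all, crops included, and the job is handed in when it is done.

Besides the shell and the picture viewer there is one more tool, called after "Call:" in YAML: its name, and indented under it one key for each argument. step_arm: Moves the arm, as the interface text tells. Its arguments: {"type":"object","properties":{"motion":{"type":"array","items":{"type":"array","items":{"type":"number"}}},"force":{"type":"number"}},"required":["motion"]}

```bash
mkdir -p pics
cat > h.py <<'E'
import numpy as np, cv2
from scipy.spatial.transform import Rotation as R
from workcell import bot
def cam(name):
    s=bot.read_state(); im,d=bot.read_camera(name); c=bot.calibration(name)
    if name=='wrist':
        T=np.eye(4);T[:3,:3]=R.from_rotvec(s['tcp_rot']).as_matrix();T[:3,3]=s['tool_pos'];T=T@np.array(c['T_tool_cam'])
    else:
        T=np.eye(4);o=np.array(c['orientation']);T[:3,:3]=o if o.shape==(3,3) else R.from_rotvec(o).as_matrix();T[:3,3]=c['origin']
    return im,d,np.array(c['mtx']),T,c
def cloud(d,K,T):
    v,u=np.mgrid[:d.shape[0],:d.shape[1]]
    P=np.stack([(u-K[0,2])/K[0,0]*d,-(v-K[1,2])/K[1,1]*d,-d],-1)
    return P@T[:3,:3].T+T[:3,3]
def ray(u,v,z,K,T):
    r=T[:3,:3]@np.array([(u-K[0,2])/K[0,0],-(v-K[1,2])/K[1,1],-1]);return T[:3,3]+r*(z-T[2,3])/r[2]
E
python3 - <<'E'
from h import *
for n in ('scene','side'):
    im,d,K,T,c=cam(n); np.savez(n+'.npz',im=im,d=d,K=K,T=T)
    print(n,{k:np.round(v,3).tolist() if not isinstance(v,str) else v for k,v in c.items()})
    cv2.imwrite(f'pics/{n}.png',im[...,::-1])
s=bot.read_state();print(s)
E
```

```text
scene {'mtx': [[497.366, 0.0, 324.845], [0.0, 497.366, 198.782], [0.0, 0.0, 1.0]], 'origin': [0.241, 0.664, 0.589], 'orientation': [0.268, -1.216, -2.477]}
side {'mtx': [[369.273, 0.0, 321.053], [0.0, 369.273, 197.895], [0.0, 0.0, 1.0]], 'origin': [0.526, -0.592, 0.626], 'orientation': [0.863, -0.009, -0.034]}
{'time': 0.1, 'q': array([-1.30892024e+00,  2.64712374e-01,  1.60524295e+00, -1.02677514e-05,
        1.27370784e+00, -3.69072691e-02]), 'joint_vel': array([ 0.00116394, -0.0030766 , -0.00306647, -0.0008198 , -0.00068705,
       -0.00066145]), 'joint_torque': array([ 7.57853759e-04, -5.16706502e+01, -3.68590736e+01,  7.92141094e-06,
        6.24322041e-03,  9.96081127e-06]), 'tool_pos': array([ 0.19850935, -0.64445428,  0.23006026]), 'tcp_rot': array([-3.10456682e+00, -4.67282631e-01,  3.80139692e-04]), 'wrist_force': array([ 0.44642689, -0.17071726, -0.24199844]), 'torque': array([-0.0040526 , -0.00876963,  0.03252439]), 'grip_force': 0.0, 'width': 1.0000380087750875}
```

View pics/scene.png

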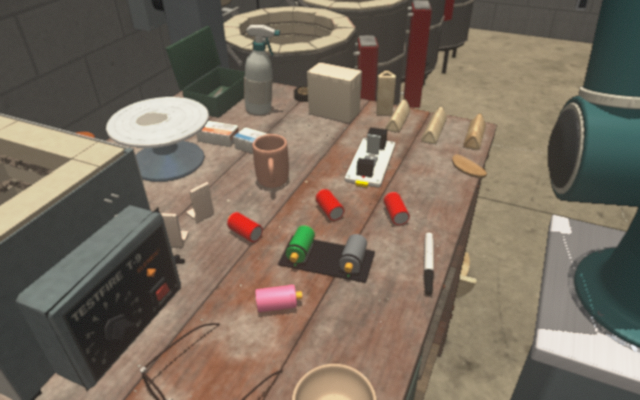

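View pics/side.png

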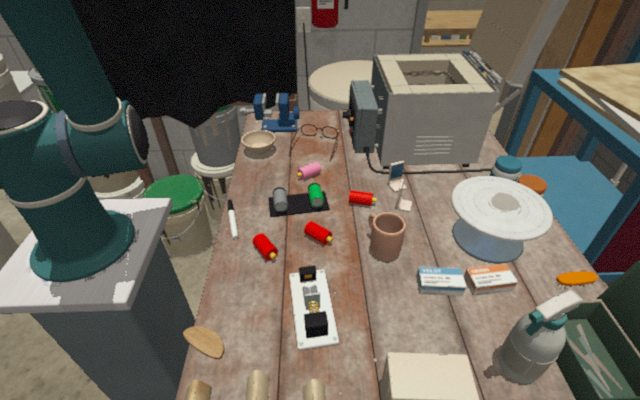

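```bash
cat > m.py <<'E'
from h import *
for n in ('scene','side'):
    f=np.load(n+'.npz');im,d,K,T=f['im'],f['d'],f['K'],f['T'];P=cloud(d,K,T);hsv=cv2.cvtColor(im,cv2.COLOR_RGB2HSV)
    ok=(d>0)&(P[...,0]>.3)&(P[...,0]<.8)&(abs(P[...,1])<.35)
    H,S,V=hsv[...,0],hsv[...,1],hsv[...,2]
    print(n,'table z',np.median(P[ok][:,2]))
    g=ok&(H>45)&(H<80)&(S>120)
    _,l,st,_=cv2.connectedComponentsWithStats(g.astype(np.uint8));k=1+st[1:,4].argmax();Q=P[l==k]
    print('green',st[k],Q.min(0).round(3),Q.max(0).round(3),Q[Q[:,2]>np.quantile(Q[:,2],.6)].mean(0).round(4))
    t=Q[Q[:,2]>np.quantile(Q[:,2],.6)];print(' axis',np.linalg.svd((t-t.mean(0))[:,:2],full_matrices=0)[2][0].round(3))
    w=ok&(S<60)&(V>130)&(P[...,2]<.03)
    _,l,st,_=cv2.connectedComponentsWithStats(w.astype(np.uint8));k=1+st[1:,4].argmax();Q=P[l==k]
    print('white',st[k],np.median(Q[:,2]))
    r=cv2.minAreaRect((Q[:,:2]*1000).astype(np.float32));print(r,cv2.boxPoints(r).round(0).tolist())
    c=np.array(r[0])/1000
    b=ok&(np.linalg.norm(P[...,:2]-c,axis=-1)<.11)&(P[...,2]>.035)&(P[...,2]<.08)
    _,l,st,ce=cv2.connectedComponentsWithStats(b.astype(np.uint8))
    for k in range(1,len(st)):
        if st[k,4]>15: Q=P[l==k];print('blob',st[k],Q.mean(0).round(4),Q.min(0).round(3),Q.max(0).round(3), im[l==k].mean(0).round())
    y=ok&(H>15)&(H<30)&(S>140)&(V>120)
    _,l,st,ce=cv2.connectedComponentsWithStats(y.astype(np.uint8))
    for k in range(1,len(st)):
        if st[k,4]>10: print('brass',st[k],P[l==k].mean(0).round(4))
    dx=(H<200)&(V<45)
im=np.load('side.npz')['im'][170:360,240:370];cv2.imwrite('pics/crop.png',cv2.resize(im[...,::-1],None,fx=4,fy=3.1,interpolation=2)[:600])
E
python3 m.py
```

```text
scene table z 0.0010089034137516495
green [290 226  24  23 349] [0.513 0.096 0.029] [0.542 0.148 0.045] [0.5305 0.1225 0.0425]
 axis [-0.115  0.993]
white [ 344  137   52   49 1043] 0.01190780352872678
((520.2659912109375, -196.72543334960938), (79.30207824707031, 192.3649139404297), 7.294610023498535) [[469.0, -106.0], [493.0, -297.0], [572.0, -287.0], [547.0, -96.0]]
blob [366 127  21  21 332] [ 0.5194 -0.2174  0.0489] [ 0.503 -0.257  0.035] [ 0.544 -0.19   0.064] [93. 88. 80.]
blob [356 157  19  11 153] [ 0.5087 -0.1246  0.0419] [ 0.491 -0.142  0.035] [ 0.527 -0.115  0.047] [85. 78. 71.]
brass [355 180  13   7  65] [ 0.5048 -0.0987  0.0082]
brass [290 252   9   9  54] [0.525  0.1581 0.0294]
brass [345 262   8   9  52] [0.436  0.1451 0.0298]
brass [296 291   6   8  40] [0.485  0.2222 0.0218]
side table z 0.0018170984130161383
green [308 184  16  21 197] [0.513 0.093 0.006] [0.551 0.146 0.045] [0.5331 0.1183 0.0429]
 axis [ 0.103 -0.995]
white [ 362  238  105  126 6512] 0.0014803636991762015
((705.4047241210938, -154.2620849609375), (292.407958984375, 158.34913635253906), 89.99048614501953) [[626.0, -300.0], [785.0, -300.0], [785.0, -8.0], [626.0, -8.0]]
blob [372 230  33  24 463] [ 0.6767 -0.078   0.0584] [ 0.649 -0.087  0.035] [ 0.713 -0.059  0.08 ] [111.  83.  67.]
brass [297 172   5   5  19] [0.4891 0.217  0.0208]
brass [372 198   4   4  16] [0.6766 0.102  0.0217]
brass [326 236   6   6  26] [ 0.5587 -0.0257  0.0213]
brass [270 252   6   7  31] [ 0.4355 -0.0687  0.0209]
brass [314 302   4  10  19] [ 0.5264 -0.2086  0.0382]
```

View pics/crop.png

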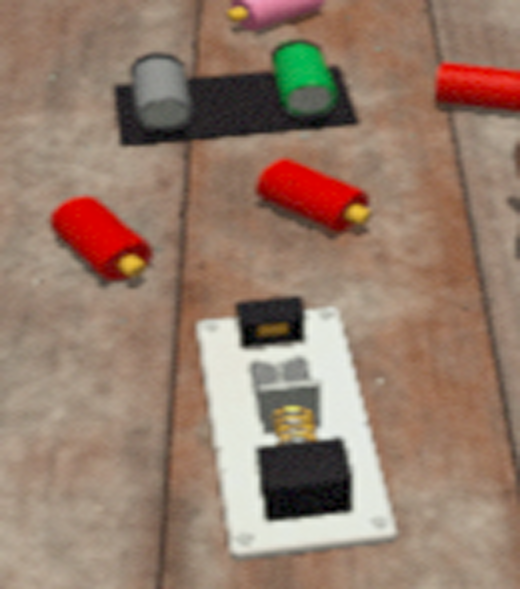

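The crop shows the green cell's flat end facing the camera (near 305,95), so its stud points to +y. On the logger the lip post is at (270,322) and the spring housing at (305,480), so logger x also runs roughly to +y. Next I'll look at the logger from above.

Call:
step_arm:
  motion:
    - [8.5, 43, -34, -5, -80]
    - [8.5, 43, -34, -5, -80]
    - [8.5, 43, -34, -5, -80]
    - [8.5, 43, -34, -5, -80]
    - [8.5, 43, -34, -5, -80]
    - [8.5, 43, -34, -5, -80]
    - [8.5, 43, -34, -5, -80]
    - [8.5, 43, -34, -5, -80]
    - [8.5, 43, -34, -5, -80]
    - [8.5, 43, -34, -5, -80]
    - [8.5, 43, -34, -5, -80]
    - [8.5, 43, -34, -5, -80]
    - [8.5, 43, -34, -5, -80]
    - [8.5, 43, -34, -5, -80]
    - [8.5, 43, -34, -5, -80]
    - [8.5, 43, -34, -5, -80]

```text
time: 1.7
tool_pos: [0.5087, -0.1948, 0.281]
tcp_rot: [-2.082, -2.352, 0.0]
wrist_force: [-0.5, 0.6, -0.2]
width: 0.995
grip_force: 0.0
```

Run:
```python
from h import *
im,d,K,T,c=cam('wrist');np.savez('w1.npz',im=im,d=d,K=K,T=T);cv2.imwrite('pics/w1.png',im[...,::-1])
s=bot.read_state();print(s['time'],s['tool_pos'],s['tcp_rot'],s['q'].round(3));print(c)
print(T.round(3))
```

```text
1.75 [ 0.50884569 -0.19474465  0.28110916] [-2.08162965e+00 -2.35258306e+00  3.65258441e-04] [-0.411 -0.011  1.82  -0.     1.333 -0.533]
{'mtx': array([[297.81855214,   0.        , 319.80962621],
       [  0.        , 297.81855214, 199.00762135],
       [  0.        ,   0.        ,   1.        ]]), 'T_tool_cam': array([[-4.74183346e-04,  9.61382695e-01,  2.75214624e-01,
         6.81723850e-02],
       [ 9.99999697e-01,  2.86086039e-04,  7.23599033e-04,
         1.10618793e-03],
       [ 6.16920527e-04,  2.75214884e-01, -9.61382540e-01,
        -1.41907103e-01],
       [ 0.00000000e+00,  0.00000000e+00,  0.00000000e+00,
         1.00000000e+00]])}
[[ 0.993 -0.117 -0.032  0.502]
 [ 0.121  0.954  0.273 -0.127]
 [-0.001 -0.275  0.961  0.423]
 [ 0.     0.     0.     1.   ]]
```

View pics/w1.png

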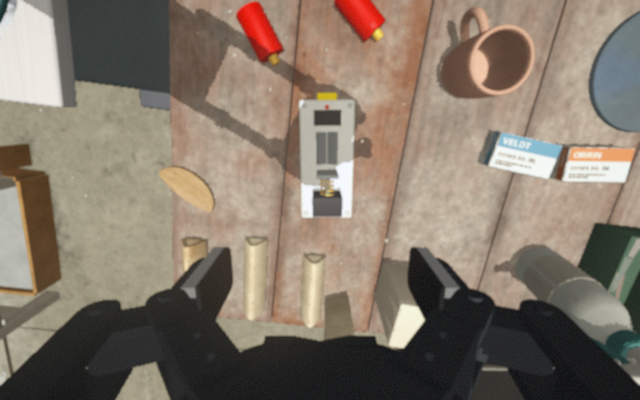

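The wrist view shows the logger slab spanning (300..354, 99..217), with the lip post at (327,117) and the housing at (327,203). I'll measure these.

Run:
```python
from h import *
f=np.load('w1.npz');im,d,K,T=f['im'],f['d'],f['K'],f['T'];P=cloud(d,K,T)
hsv=cv2.cvtColor(im,cv2.COLOR_RGB2HSV);H,S,V=hsv[...,0],hsv[...,1].astype(int),hsv[...,2]
roi=np.zeros(d.shape,bool);roi[85:232,285:370]=1
w=roi&(S<50)&(V>90)
_,l,st,_=cv2.connectedComponentsWithStats(w.astype(np.uint8));k=1+st[1:,4].argmax()
vv,uu=np.where(l==k);G=np.array([ray(u,v,.012,K,T)[:2] for u,v in zip(uu,vv)])
r=cv2.minAreaRect((G*1000).astype(np.float32));print('slab',r,cv2.boxPoints(r).round(1).tolist(),'z',np.median(P[l==k][:,2]))
for a,b,nm in((.039,.0465,'lip'),(.0465,.054,'housing'),(.055,.068,'plate')):
    m=roi&(d>0)&(P[...,2]>a)&(P[...,2]<b)
    _,l,st,_=cv2.connectedComponentsWithStats(m.astype(np.uint8))
    for k in range(1,len(st)):
        if st[k,4]>12:
            Q=P[l==k];r=cv2.minAreaRect((Q[:,:2]*1000).astype(np.float32));print(nm,st[k],Q.mean(0).round(4),[np.round(x,1) for x in r])
```

```text
slab ((525.01953125, -179.92234802246094), (91.87061309814453, 183.85487365722656), 5.8552141189575195) [[469.8999938964844, -93.19999694824219], [488.70001220703125, -276.1000061035156], [580.0999755859375, -266.70001220703125], [561.2999877929688, -83.80000305175781]] z 0.011774685149144204
lip [313 110  28  16 441] [ 0.5101 -0.1304  0.0431] [array([ 510. , -130.5]), array([33.4, 17.9]), np.float64(7.0)]
lip [316 172  22   2  24] [ 0.5181 -0.199   0.044 ] [array([ 518.7, -198.9]), array([27.1,  0.6]), np.float64(6.8)]
lip [321 180  12   4  18] [ 0.5199 -0.2108  0.0431] [array([ 520.1, -211. ]), array([ 1.7, 14.7]), np.float64(87.2)]
lip [321 185  12   3  22] [ 0.5214 -0.2166  0.0431] [array([ 521. , -216.8]), array([14.7,  2. ]), np.float64(2.7)]
lip [321 189  12   4  24] [ 0.522  -0.2222  0.0429] [array([ 521.7, -222.9]), array([ 3.8, 14.9]), np.float64(85.9)]
lip [312 193  30   5  56] [ 0.5211 -0.2291  0.043 ] [array([ 522.5, -228.3]), array([38.5,  4. ]), np.float64(7.2)]
housing [316 174  22   1  22] [ 0.5185 -0.1989  0.0511] [array([ 518.5, -198.9]), array([26.6,  0.6]), np.float64(7.5)]
housing [312 196  30  22 622] [ 0.5242 -0.243   0.0494] [array([ 524.4, -243.2]), array([38.6, 29.1]), np.float64(6.6)]
plate [316 175  23   4  91] [ 0.5189 -0.2001  0.0612] [array([ 519.1, -200.2]), array([27.3,  3.5]), np.float64(6.8)]
```

Call:
step_arm:
  motion:
    - [8.5, 27, 5.4, 6, 0]
    - [8.5, 27, 5.4, 6, 0]
    - [8.5, 27, 5.4, 6, 0]
    - [8.5, 27, 5.4, 6, 0]
    - [8.5, 27, 5.4, 6, 0]
    - [8.5, 27, 5.4, 6, 0]
    - [8.5, 27, 5.4, 6, 0]
    - [8.5, 27, 5.4, 6, 0]
    - [8.5, 27, 5.4, 6, 0]

```text
time: 2.65
tool_pos: [0.53, 0.0798, 0.2217]
tcp_rot: [2.08, 2.353, 0.0]
wrist_force: [0.6, -0.9, 0.0]
width: 0.993
grip_force: 0.0
```

```bash
cat > g.py <<'E'
from h import *
im,d,K,T,c=cam('wrist');cv2.imwrite('pics/w2.png',im[...,::-1])
s=bot.read_state();print(s['time'],s['tool_pos'],s['tcp_rot'],s['q'].round(3))
P=cloud(d,K,T);hsv=cv2.cvtColor(im,cv2.COLOR_RGB2HSV);H,S,V=hsv[...,0],hsv[...,1],hsv[...,2]
def big(m):
    _,l,st,_=cv2.connectedComponentsWithStats(m.astype(np.uint8));k=1+st[1:,4].argmax();return l==k,st[k]
g,st=big((d>0)&(H>45)&(H<80)&(S>100));Q=P[g];print('green px',st,'zmax',np.quantile(Q[:,2],.98))
top=Q[Q[:,2]>Q[:,2].max()-.006]
r=cv2.minAreaRect((top[:,:2]*1000).astype(np.float32));print('top',r,top.mean(0))
r=cv2.minAreaRect((Q[:,:2]*1000).astype(np.float32));print('all',r,Q.min(0),Q.max(0))
y=(d>0)&(H>12)&(H<32)&(S>120)&(V>90)&(np.linalg.norm(P[...,:2]-Q.mean(0)[:2],axis=-1)<.055)
if y.sum()>5:
    b,st=big(y);B=P[b];print('brass',st,B.mean(0),cv2.minAreaRect((B[:,:2]*1000).astype(np.float32)))
bl=(d>0)&(P[...,2]>.02)&(np.linalg.norm(P[...,:2]-Q.mean(0)[:2],axis=-1)<.06)
b,st=big(bl);B=P[b];print('whole',cv2.minAreaRect((B[:,:2]*1000).astype(np.float32)))
E
python3 g.py
```

```text
2.7 [0.53000332 0.07958928 0.22173808] [2.08093086e+00 2.35255982e+00 3.23370158e-04] [ 0.103  0.007  1.912 -0.     1.222 -0.019]
green px [ 310  119   31   48 1397] zmax 0.04259296508224582
top ((531.2782592773438, 118.04830932617188), (22.659902572631836, 50.19740295410156), 7.857613563537598) [0.53169686 0.11866913 0.04073893]
all ((533.1572265625, 117.87199401855469), (34.32746124267578, 51.100162506103516), 7.966303825378418) [0.51293446 0.0914526  0.0040767 ] [0.55356807 0.14459218 0.04425481]
brass [319 101  13  11 121] [0.52712064 0.15603235 0.02596472] ((527.48388671875, 156.67311096191406), (13.85758113861084, 11.445807456970215), 7.145367622375488)
whole ((534.3872680664062, 87.32279968261719), (103.59262084960938, 27.440038681030273), 2.8654732704162598)
```

View pics/w2.png

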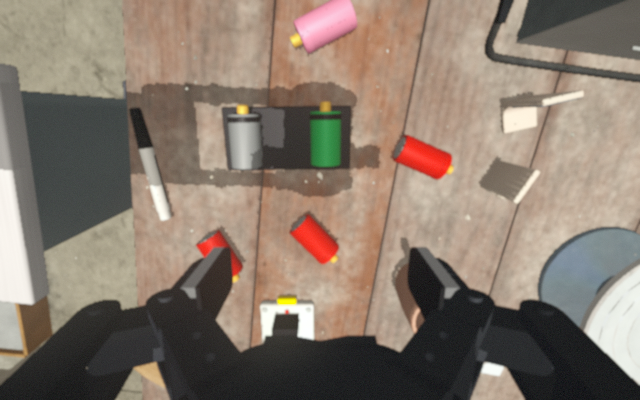

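The wrist view shows the green cell at (325,138) with its brass stud at (326,105), and the grey cell at (244,138). The cell is at about (0.5315, 0.1225) with its axis at z≈0.0255 and yaw near 97.3°, almost parallel to the logger. I'll descend, keeping the grasp point about 6 mm above the axis.

Call:
step_arm:
  motion:
    - [8.5, 4.2, 0.7, 5, 0]
    - [8.5, 4.2, 0.7, 10, 0]
    - [8.5, 4.2, 0.7, 14, 0]
    - [8.5, 4.2, 0.7, 17, 0]
    - [8.5, 4.2, 0.7, 19, 0]
    - [8.5, 4.2, 0.7, 20.2, 0]
    - [8.5, 4.2, 0.7, 20.8, 0]
    - [8.5, 4.2, 0.7, 20.8, 0]
    - [8.5, 4.2, 0.7, 20.8, 0]

```text
time: 3.6
tool_pos: [0.5328, 0.1235, 0.0147]
tcp_rot: [2.079, 2.353, 0.003]
wrist_force: [0.9, -0.3, -1.0]
width: 0.993
grip_force: 0.0
```

Call:
step_arm:
  motion:
    - [5, 0, 0, 0, 0]
    - [3.5, 0, 0, 0, 0]
    - [2, 0, 0, 0, 0]
    - [2, 0, 0, 0, 0]
    - [2, 0, 0, 0, 0]
    - [2, 0, 0, 0, 0]
    - [2, 0, 0, 0, 0]
  force: 60

```text
time: 4.3
tool_pos: [0.5307, 0.1236, 0.0141]
tcp_rot: [-2.078, -2.355, 0.002]
wrist_force: [-3.7, -0.7, 8.1]
width: 0.376
grip_force: 59.2
```

Call:
step_arm:
  motion:
    - [2, 0, 0, -2, 0]
    - [2, 0, 0, -5, 0]
    - [2, 0, 0, -8, 0]
    - [2, -4, -0.7, -9, 0]
    - [2, -8, -1.4, -9, 0]
    - [2, -12, -2.1, -9, 0]
    - [2, -16, -2.9, -9, 0]
    - [2, -20, -3.6, -9, 0]
    - [2, -24, -4.3, -9, 0]
    - [2, -27, -4.9, -9, 0]
    - [2, -28.2, -5.1, -9, 0]
    - [2, -28.2, -5.1, -9, 0]
    - [2, -28.2, -5.1, -9, 0]
  force: 80

```text
time: 5.6
tool_pos: [0.5155, -0.1617, 0.103]
tcp_rot: [-2.079, -2.354, -0.0]
wrist_force: [0.9, 0.4, -1.0]
width: 0.365
grip_force: 79.4
```

```bash
cat > g2.py <<'E'
from h import *
im,d,K,T,c=cam('wrist');cv2.imwrite('pics/w3.png',im[...,::-1]);sm,sd,sK,sT,_=cam('side');cv2.imwrite('pics/s3.png',cv2.resize(sm[200:350,230:400,::-1],None,fx=4,fy=4))
s=bot.read_state();print(s['time'],s['tool_pos'],s['tcp_rot'],s['width'],s['grip_force'])
Rt=R.from_rotvec(s['tcp_rot']).as_matrix()
for n,i,dd,k,t in(('w',im,d,K,T),('s',sm,sd,sK,sT)):
    P=cloud(dd,k,t);L=(P-s['tool_pos'])@Rt;h=cv2.cvtColor(i,cv2.COLOR_RGB2HSV)
    near=(dd>0)&(np.linalg.norm(L,axis=-1)<.07)
    g=near&(h[...,0]>45)&(h[...,0]<80)&(h[...,1]>100);b=near&(h[...,0]>12)&(h[...,0]<32)&(h[...,1]>120)&(h[...,2]>80)
    for nm,m in(('green',g),('brass',b)):
        if m.sum()>8:
            q=L[m];v,u=np.where(m);print(n,nm,m.sum(),[u.min(),u.max(),v.min(),v.max()],'tool lo/mean/hi mm',(np.quantile(q,[.02,.5,.98],axis=0)*1000).round(1).tolist())
E
python3 g2.py
```

```text
5.7 [ 0.51565917 -0.16113056  0.103046  ] [-2.07716181e+00 -2.35579078e+00 -2.74864044e-04] 0.36716340838014955 79.38316583633423
w green 7518 [np.int64(285), np.int64(355), np.int64(199), np.int64(334)] tool lo/mean/hi mm [[-28.2, -14.1, -28.1], [0.7, 0.9, -25.4], [27.0, 15.8, -10.2]]
w brass 637 [np.int64(307), np.int64(332), np.int64(182), np.int64(209)] tool lo/mean/hi mm [[26.9, -4.9, -17.3], [32.6, 0.5, -15.3], [37.0, 5.9, -7.1]]
s green 451 [np.int64(300), np.int64(324), np.int64(242), np.int64(275)] tool lo/mean/hi mm [[-29.3, -14.8, -39.5], [-7.8, -0.2, -27.1], [23.5, 16.6, -6.9]]
```

View pics/w3.png

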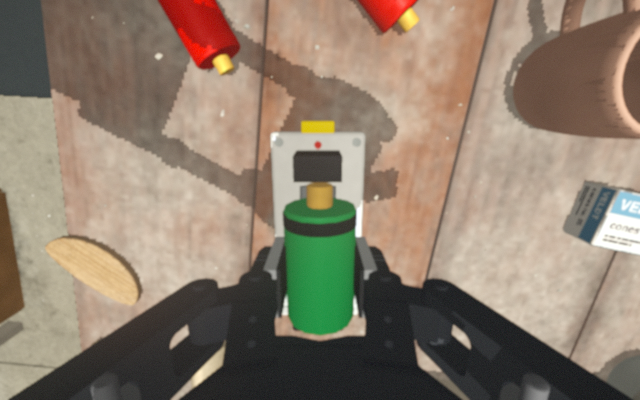

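View pics/s3.png

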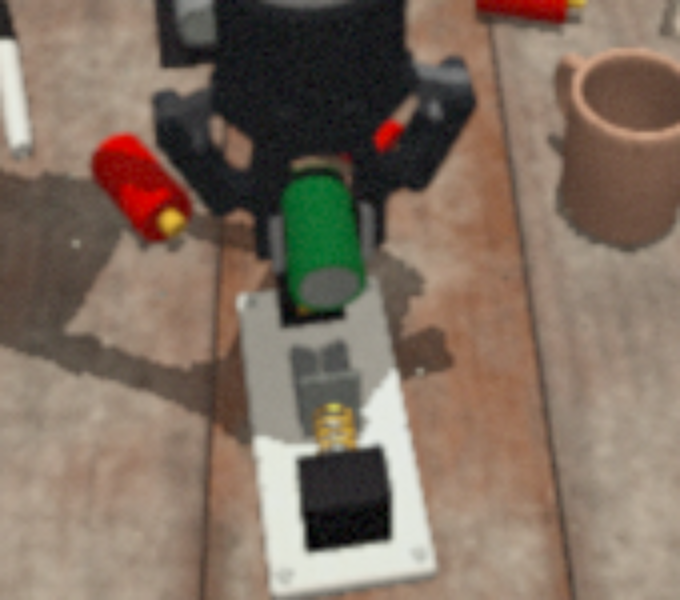

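The cell is held level: the wrist view has its stud at (320,195) pointing at the lip post at (318,165). I'll measure the lip in the tool frame once to check the alignment.

Run:
```python
from h import *
im,d,K,T,c=cam('wrist');P=cloud(d,K,T)
s=bot.read_state();print(s['tool_pos'],s['tcp_rot'],s['wrist_force'])
L=(P-s['tool_pos'])@R.from_rotvec(s['tcp_rot']).as_matrix()
roi=np.zeros(d.shape,bool);roi[135:185,285:350]=1
h=cv2.cvtColor(im,cv2.COLOR_RGB2HSV)
m=roi&(P[...,2]>.038)&(P[...,2]<.048)&(h[...,2]<80)
Q=L[m];r=cv2.minAreaRect((Q[:,:2]*1000).astype(np.float32));print('lip tool mm',r,Q.mean(0)*1000,P[m].mean(0),np.quantile(Q,[.02,.98],axis=0)*1000)
```

```text
[ 0.51575723 -0.16110552  0.1031287 ] [-2.07687368e+00 -2.35634284e+00 -2.18764252e-04] [-0.29117096 -0.06596376 -0.52916627]
lip tool mm ((31.910507202148438, -1.2018699645996094), (17.587900161743164, 31.489004135131836), 0.2588391900062561) [32.2252427  -1.31392091 60.18686206] [ 0.51038474 -0.12926973  0.04296002] [[ 23.50430141 -16.22485203  58.79094601]
 [ 40.48393159  13.89092104  61.65542362]]
```

Call:
step_arm:
  motion:
    - [2, 0, -0.16, 1.5, 0]
    - [2, 0, -0.16, 3.5, 0]
    - [2, 0, -0.16, 4.7, 0]
    - [2, 0, -0.16, 5.15, 0]
    - [2, 0, -0.16, 5.15, 0]
    - [2, -0.5, -0.16, 5.15, 0]
    - [2, -1, -0.16, 5.15, 0]
    - [2, -1.5, -0.16, 5.15, 0]
    - [2, -2, -0.16, 5.15, 0]
    - [2, -2.2, -0.16, 5.15, 0]
    - [2, -2.2, -0.16, 5.15, 0]
    - [2, -2.2, -0.16, 5.15, 0]

```text
time: 6.95
tool_pos: [0.5172, -0.1838, 0.0522]
tcp_rot: [-2.08, -2.353, -0.003]
wrist_force: [1.3, 7.5, -0.4]
width: 0.37
grip_force: 79.5
```

```bash
sed -i 's/w3.png/w4.png/;s/s3.png/s4.png/' g2.py; python3 g2.py; python3 -c "
from h import *
s=bot.read_state();print(s['wrist_force'],s['torque'])"
```

```text
7.05 [ 0.51720612 -0.18369923  0.05218554] [-2.07979126 -2.35308772 -0.00311197] 0.36835134960280314 79.517902135849
w green 7655 [np.int64(285), np.int64(355), np.int64(199), np.int64(335)] tool lo/mean/hi mm [[-28.6, -13.9, -28.1], [1.0, 1.1, -25.4], [27.5, 16.1, -9.4]]
w brass 623 [np.int64(307), np.int64(332), np.int64(183), np.int64(209)] tool lo/mean/hi mm [[27.9, -4.7, -17.3], [33.3, 0.7, -15.4], [37.6, 6.0, -9.0]]
s green 440 [np.int64(302), np.int64(321), np.int64(269), np.int64(301)] tool lo/mean/hi mm [[-29.0, -14.7, -35.0], [-7.9, 0.5, -27.3], [21.4, 16.4, -16.2]]
s brass 12 [np.int64(311), np.int64(332), np.int64(300), np.int64(312)] tool lo/mean/hi mm [[-45.7, -4.4, 0.7], [-35.8, 1.8, 8.1], [-3.3, 33.8, 41.5]]
[-0.06691344  6.53451    -0.78919263] [ 1.2085567  -0.07477857 -0.07915955]
```

View pics/w4.png

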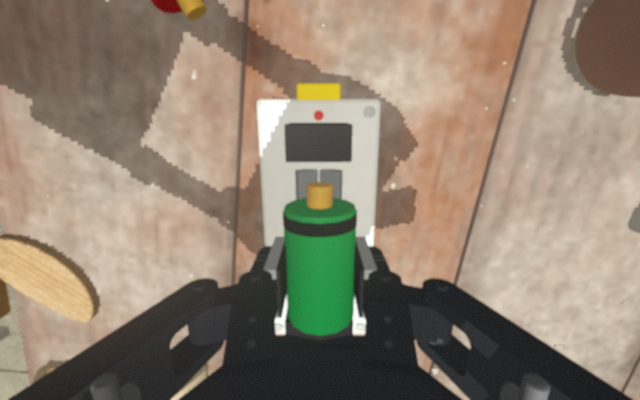

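The wrist view shows the stud tip at (320,184), about 8 mm clear of the lip post's front edge at (318,162). The 7 N spring force means roughly 15 mm of plate travel. I'll lower the cell into the trough.

Call:
step_arm:
  motion:
    - [2, 0, 0, 0.8, 0]
    - [2, 0, 0, 1.6, 0]
    - [2, 0, 0, 2.3, 0]
    - [2, 0, 0, 2.8, 0]
    - [2, 0, 0, 3.1, 0]
    - [2, 0, 0, 3.15, 0]
    - [2, 0, 0, 3.15, 0]

```text
time: 7.75
tool_pos: [0.5168, -0.1837, 0.0206]
tcp_rot: [-2.079, -2.353, -0.002]
wrist_force: [-0.8, 7.0, 1.3]
width: 0.368
grip_force: 79.8
```

Call:
step_arm:
  motion:
    - [2, 0, 0, 0.03, 0]
    - [2, 0.3, 0, 0.03, 0]
    - [2, 0.6, 0, 0.03, 0]
    - [2, 0.9, 0, 0.03, 0]
    - [2, 1.05, 0, 0.03, 0]
    - [2, 1.05, 0, 0.03, 0]
    - [2, 1.05, 0, 0.03, 0]
  force: 50

```text
time: 8.45
tool_pos: [0.5156, -0.1741, 0.0205]
tcp_rot: [-2.079, -2.355, -0.0]
wrist_force: [-1.6, 5.4, 4.3]
width: 0.368
grip_force: 79.9
```

Call:
step_arm:
  motion:
    - [3.2, 0, 0, 0, 0]
    - [3.6, 0, 0, 0, 0]
    - [4, 0, 0, 0, 0]
    - [5, 0, 0, 0, 0]
    - [6, 0, 0, 0, 0]
    - [6, 0, 0, 0, 0]
    - [6, 0, 0, 0, 0]
  force: 20

```text
time: 9.15
tool_pos: [0.5157, -0.1743, 0.02]
tcp_rot: [2.079, 2.355, -0.0]
wrist_force: [-0.2, 0.9, -0.7]
width: 0.699
grip_force: 0.0
```

```bash
sed -i 's/w4.png/w5.png/;s/s4.png/s5.png/' g2.py; python3 g2.py;  python3 -c "
from h import *
s=bot.read_state();print(s['wrist_force'],s['torque'])"
```

```text
9.25 [ 0.51562215 -0.17422621  0.01994753] [ 2.07914548e+00  2.35507624e+00 -2.25176275e-05] 0.7031677638027248 0.0
w green 7525 [np.int64(285), np.int64(355), np.int64(197), np.int64(331)] tool lo/mean/hi mm [[-25.5, -13.4, -28.9], [3.6, 1.1, -26.2], [29.9, 15.8, -11.8]]
w brass 433 [np.int64(293), np.int64(344), np.int64(111), np.int64(204)] tool lo/mean/hi mm [[30.0, -10.8, -23.4], [67.0, 0.7, 8.5], [68.9, 11.4, 10.8]]
s green 282 [np.int64(301), np.int64(319), np.int64(276), np.int64(301)] tool lo/mean/hi mm [[-16.4, -14.2, -31.7], [3.2, -0.2, -28.0], [23.6, 14.6, -17.5]]
s brass 57 [np.int64(285), np.int64(343), np.int64(294), np.int64(315)] tool lo/mean/hi mm [[-55.8, -49.3, -32.0], [-37.7, 0.2, -23.0], [6.2, 56.4, 19.3]]
[0.08791421 0.51979673 0.53041125] [ 0.06127291 -0.01270562 -0.04333932]
```

View pics/w5.png

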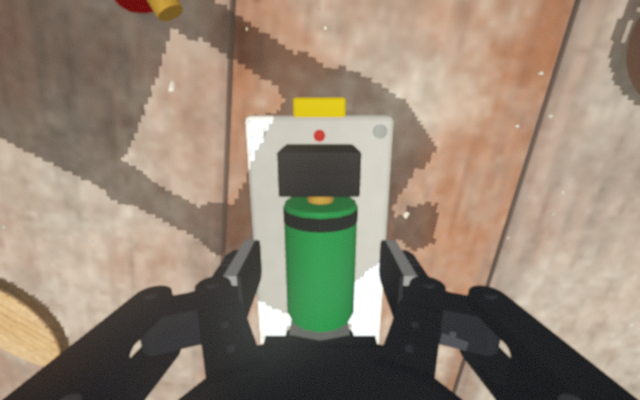

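The stud has moved under the lip, at (320,197), and the cell slid the last 2.5 mm forward on the spring. I'll retreat straight up and check once more.

Call:
step_arm:
  motion:
    - [7, 0, 0, -0.5, 0]
    - [8, 0, 0, -2, 0]
    - [8, 0, 0, -5, 0]
    - [8, 0, 0, -9, 0]
    - [8, 0, 0, -14, 0]
    - [8, 0, 0, -18, 0]
    - [8, 0, 0, -20, 0]
    - [8, 0, 0, -20, 0]
    - [8, 0, 0, -20, 0]
    - [8, 0, 0, -20, 0]

```text
time: 10.25
tool_pos: [0.5145, -0.1737, 0.2185]
tcp_rot: [-2.078, -2.353, 0.001]
wrist_force: [-0.2, 0.3, 0.1]
width: 0.936
grip_force: 0.0
```

Run:
```python
from h import *
im,d,K,T,c=cam('wrist');P=cloud(d,K,T);cv2.imwrite('pics/w6.png',im[...,::-1])
O=np.array([.5157,-.1735,0]);a=np.radians(97.1);M=np.array([[np.cos(a),-np.sin(a),0],[np.sin(a),np.cos(a),0],[0,0,1]])
L=(P-O)@M;h=cv2.cvtColor(im,cv2.COLOR_RGB2HSV)
q=lambda m:(np.quantile(L[m],[.02,.5,.98],axis=0)*1000).round(1).tolist()
near=(d>0)&(np.abs(L[...,:2]).max(-1)<.1)
g=near&(h[...,0]>45)&(h[...,0]<80)&(h[...,1]>100);print('green',q(g),'topz',np.quantile(L[g][:,2],.95))
m=near&(L[...,2]>.038)&(L[...,2]<.048)&(h[...,2]<80)&(L[...,0]>.02);print('lip',q(m))
p=near&(L[...,2]>.054)&(L[...,2]<.068);print('plate',q(p))
```

```text
green [[-26.0, -14.6, 39.7], [-0.7, -0.5, 46.6], [28.5, 12.6, 49.3]] topz 0.04884426686264206
lip [[22.4, -15.1, 41.2], [42.9, -0.5, 43.1], [52.1, 14.2, 47.4]]
plate [[-32.7, -13.2, 54.2], [-30.1, -0.5, 61.5], [-29.0, 13.2, 63.2]]
```

View pics/w6.png

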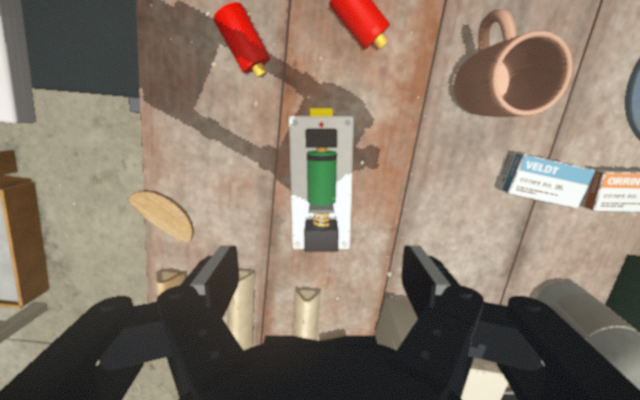

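The plate's face is at x = -29 mm, which is 4 mm of travel. The cell's top is at z = 48.8 mm (48.6 expected), and the cell at (321,180) sits straight in the trough with its stud under the lip. That means it is seated, so I'm handing in.

```bash
python3 -c "
from workcell import bot
print(bot.finish_job())"
```

```text
the job is handed in; nothing more can be done
None
```

The green cell is seated in the logger's bay with its stud fully under the lip and the plate at about 4 mm travel; the grey cell was left in the charger, and I handed the job in at about 10.3 s.

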